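Hang up the ring spanner, then press the vial block into the fixture's corner and hold it

TASK

The ring spanner has been left lying in the corner fixture: hang it by its eye on the hook of the stand. Then set the vial block flat on the fixture's plate and push it firmly and squarely into the corner so that it bears against both fences at once, and finish while still holding it pressed there, so that I can clamp it. Do not disturb the jar, the beaker or the bottle.

Things in the scene. Friction and masses are not known exactly. Their poses are not given: they have to be found in the camera images.
- fixture: corner fixture fixed to the bench: aluminium plate 170 x 170 x 8 mm with dark steel fences, 12 mm thick, 32 mm high above the plate, on its +x and +y edges. Smooth machined faces. Inner faces at x = +73 mm and y = +73 mm; the other two edges are open. Origin: centre of the plate's underside, z up; plate top 8 mm above it
- fence_x: the fence on the fixture's +x edge, 12 x 170 x 32 mm; origin at the centre of its underside, on the plate's top; axes as the fixture's
- fence_y: the fence on the fixture's +y edge, 158 x 12 x 32 mm; origin at the centre of its underside, on the plate's top; axes as the fixture's
- corner (a point): the point where the inner faces of the two fences and the plate's top meet; axes as the fixture's
- block_tab (a point): centre of the upright steel tab (30 along x, 14 along y, 38 mm high) on top of the loose vial block: aluminium, 80 (x) x 56 (y) x 36 mm high, two rows of dark bores. The point is 55 mm above the block's underside, 19 mm above its top. z up; 0.25 to 0.45 kg; starts standing on the bench. Any of the four square ways round in the fixture is good
- spanner_mid (a point): grip point of the loose ring spanner, at half its thickness, near its balance point: flat steel bar 16 (y) x 12 mm (z) from 72 mm behind (-x) to 48 mm ahead of it, then a round eye (outside 42, hole 26 mm, 12 mm thick) centred 65 mm ahead (+x). 0.12 kg. Starts flat on the fixture's plate, eye towards the corner
- spanner_eye (a point): centre of the spanner's eye, 65 mm along the spanner's +x from the grip point; axes as the spanner's (z is the axis of the hole while it lies flat)
- hook: hook stand fixed to the bench: grey foot 110 x 90 x 12 mm, steel column 16 mm thick, 225 mm high at x = +45 mm, 8 mm round bar that runs from it to -x, down to its lowest point at x = -36 mm (185 mm up), then turns up to its free tip at x = -50 mm, 229 mm up. Origin near the foot's middle, underside, z up. Its -x faces roughly towards the robot
- hook_tip (a point): top of the hook's upturned free end (229 mm above the bench); axes as the stand's
- hook_seat (a point): upper side of the lowest point of the hook; 14 mm to +x of the tip and 40 mm below it. A hung eye may rest anywhere on the bar between here and the column
- jar: bystander: small clear jar with a lid, 52 mm across, 65 mm high; origin under its centre. Leave alone
- beaker: bystander: glass beaker, 64 mm across, 80 mm high; origin under its centre. Leave alone
- flask: bystander: green bottle, 64 mm across, 150 mm high; origin under its centre. Leave alone
Things that resemble listed ones, but are neither listed nor needed, are in the scene too. What is meant by the part that bears spanner_mid is not orange, and is the larger of those in its own colour.

How it is judged:
On the way, in this order (a step that is already met when the one before it is completed fails the run):
1. the spanner hangs by its eye on the hook, let go (z of spanner_eye in the frame of hook above 0.16 m and x of spanner_eye in the frame of hook between -0.065 and 0.045 m and y of spanner_eye in the frame of hook between -0.03 and 0.03 m and angle between spanner_mid's own x axis and vertical below 0.6 rad and contact force between spanner and hook above 0.3 N and contact force between spanner and the arm below 0.1 N and contact force between spanner and the fingers below 0.1 N), for 0.3 s.
2. the block is pressed against both fences (contact force between block and fence_x above 3 N and contact force between block and fence_y above 3 N), for 0.2 s.
At the end, for the whole second after the job is handed in: Spanner hung by its eye on the hook (eye on the bar, over 160 mm up; spanner within 0.6 rad of upright). Block flat on the plate (height 4 mm, tilt 0.07 rad), square to 0.06 rad, tab 23-48 mm from each fence, still, pressing each fence with over 3 N, fingers on it with over 2 N (all of step 2 and z of spanner_eye in the frame of hook above 0.16 m and x of spanner_eye in the frame of hook between -0.065 and 0.045 m and y of spanner_eye in the frame of hook between -0.03 and 0.03 m and angle between spanner_mid's own x axis and vertical below 0.6 rad and contact force between spanner and hook above 0.3 N and contact force between block and the fingers above 2 N and z of block_tab in the frame of corner between 0.051 and 0.059 m and x of block_tab in the frame of corner between -0.048 and -0.023 m and y of block_tab in the frame of corner between -0.048 and -0.023 m and angle between block_tab's own z axis and vertical below 0.07 rad and (angle between the x axis of block_tab and the x axis of fixture, either way round below 0.06 rad or angle between the x axis of block_tab and the y axis of fixture, either way round below 0.06 rad) and linear speed of block below 0.02 m/s); the arm keeps its last pose, push and grip.
It fails at once if a bystander is disturbed (distance of any of jar, beaker, flask from where it was at the start of the episode above 0.03 m or angle between any of jar, beaker, flask's own z axis and vertical above 0.4 rad).
It also fails if it takes over 72 s, if anything falls off the work surface, if the arm or the gripper's body presses on something with over 40 N, if the wrist force passes 120 N, or if a joint passes its speed limit or range.

ROBOT

A 6-joint arm with a two-finger parallel gripper is mounted at the origin on the work surface. World frame = base frame: x ahead of the robot, y to its left, z up, the work surface at z = 0. Lengths are in m, angles in rad, forces in N, time in s.
With the tool pointing down it reaches from about 0.35 to 0.85 m from the base axis. Payload 8.1 kg.
Tool frame: the origin (TCP) lies at the very end of the fingers, on their centre line; the grasp point (between the pads) lies 19 mm behind it (grasp_offset is the distance from the TCP to the grasp point, in m); z points along the fingers, y is the direction in which the jaws open and shut (so a half turn about z gives the same grasp; the last joint's range is limited). The gripper opens to 85 mm and grips with 20 to 120 N. Pads are 22 mm wide; open, the fingers measure 114 mm over their backs; the gripper's body (76 mm by 85 mm) begins 54 mm behind the grasp point. The pads swing forward as they close: fully open they stand 13 mm farther back than shut.
Start: joints at [-1.433, 0.13, 1.488, -0, 1.523, -0.085], TCP at [0.133, -0.585, 0.231] pointing down, gripper open.
Joint ranges: [-2.96, 2.96], [-0.89, 2.26], [0.02, 2.5], [-1.34, 4.48], [0, 2.73], [-2.66, 2.66]. Speed limits (rad/s): [2.39, 2.39, 2.79, 3.14, 3.14, 3.14].

INTERFACE

Orientations are given as a 3x3 rotation matrix whose columns are the frame's x, y, z axes.
In Python, from plant import movep, movel, move_j, move_gripper, pause, inverse_kinematics, capture, IKError, sign_off, search_frame, pinpoint, current_clock, current_joint_pos, current_dq, current_joint_efforts, current_tool_pos, current_orientation, current_force, current_wrist_torque, current_grip_width, grasp_offset gives the robot as it stands. Calls block until the motion is done:
- movep(position, orientation): joint-space move of the TCP to a pose.
- movel(position, attitude=None, velocity=0.15, f_stop=None): straight line of the TCP; attitude=None keeps the orientation; velocity is the mean speed in m/s. With f_stop (N) it stops when the force on the tool has changed by that much, and returns True; else False.
- move_j(angles): joint-space move.
- move_gripper(opening, newtons=None): finger opening in m; newtons is the grip in N (None keeps the last); returns when the fingers have stopped.
- pause(seconds).
- inverse_kinematics(position, orientation): joint angles nearest the present ones, or None.
- capture(name): name is "scene" or "top"; returns a dict with "pixels" (384x512x3 uint8, blue, green, red), "fx", "fy", "cx", "cy" (pixels), "cam_to_world" (4x4, takes a point from camera to world coordinates). Camera axes: x right, y up, looking along -z (the intrinsics and any distortion apply to the point x, -y, -z); pixel columns grow to the right and rows downward; lengths in m; the calibration is good to about 2 mm. A picture is of the moment at which its call begins. There is no depth.
A pose or a line that the arm cannot do raises IKError and nothing moves.
- sign_off(): hands the job in, once; it reports no verdict.
Trained networks look in a picture, given as the dict that the camera call returned (one of the last four; its "shot" number tells which), for a name from the list of things; names that differ only in an ending like _2 or _b are one class to them, and where a whole thing is asked for, a point or a joint stands for the part that bears it (a point fixed in the world has none). Each returns a list of dicts, best first, with "conf" (0 to 1); they miss things now and then, are a little off and sometimes report something else, mostly with a low value. They report only what shows in the picture. A call takes as long as a camera call. They do not tell look-alikes from the thing itself.
- search_frame(query, picture): "xy" ([column, row] in pixels, amid what is visible of it).
- pinpoint(query, picture): "xy" ([column, row] in pixels: a listed point, or the origin of a listed thing).
Readings, each from a call of its own:
- current_clock(): time.
- current_joint_pos(): joint angles.
- current_dq(): joint speeds.
- current_joint_efforts(): joint torques, N m.
- current_tool_pos(): TCP position.
- current_orientation(): TCP orientation.
- current_force(): force on the tool from outside, world axes, zero at the start.
- current_wrist_torque(): the same for the moment, N m.
- current_grip_width(): finger opening in m.
Only numpy, scipy, OpenCV 4.12 (cv2) and the standard library are available. Lean on these libraries where they do the work, as an engineer would, in place of code of your own. Each camera call takes 0.05 s, during which the arm holds its last target. There are 200 camera calls.

## Working session

There is one attempt and no reset: what is moved stays moved. The work goes in short steps, each a Python script; the robot and the scene stay as the last script left them, time stands still between calls to the robot, and variables do not carry over. Pictures are saved under pics/ and viewed, about 8 in all and at most 12, crops included, and the job is handed in when it is done.

```bash
ls; mkdir -p pics
python3 - <<'E'
from plant import *
import cv2, numpy as np
print(grasp_offset, current_clock())
for c in ("scene","top"):
    p=capture(c); cv2.imwrite(f"pics/{c}0.png",p["pixels"])
    print(c,p["fx"],p["fy"],p["cx"],p["cy"],[k for k in p],np.round(p["cam_to_world"],3).tolist())
    for q in ["fixture","corner","block_tab","spanner_mid","spanner_eye","hook","hook_tip","hook_seat","jar","beaker","flask","fence_x","fence_y"]:
        print(q,"|",[(np.round(d["xy"]).astype(int).tolist(),round(d["conf"],2)) for d in pinpoint(q,p)][:4])
print(current_clock())
E
```

```text
pics
0.0187 0.0
scene 360.04979038899336 360.04979038899336 262.55968579395227 198.7086203407982 ['pixels', 'fx', 'fy', 'cx', 'cy', 'cam_to_world', 'shot'] [[0.551, -0.511, 0.66, 1.083], [0.834, 0.343, -0.431, -0.295], [-0.006, 0.788, 0.615, 0.683], [0.0, 0.0, 0.0, 1.0]]
fixture | [([226, 268], 0.65), ([332, 271], 0.38)]
corner | [([207, 294], 0.97)]
block_tab | [([332, 201], 0.75)]
spanner_mid | [([259, 197], 0.78), ([230, 251], 0.75), ([177, 230], 0.67)]
spanner_eye | [([163, 226], 0.78), ([331, 271], 0.72), ([270, 209], 0.66), ([209, 268], 0.55)]
hook | [([127, 310], 0.83)]
hook_tip | [([91, 218], 0.61)]
hook_seat | [([101, 237], 0.78), ([219, 344], 0.52)]
jar | [([216, 342], 0.63)]
beaker | [([334, 269], 0.59), ([92, 219], 0.54), ([196, 272], 0.24)]
flask | [([371, 195], 0.65), ([204, 295], 0.62)]
fence_x | [([239, 287], 0.71), ([196, 270], 0.55)]
fence_y | [([239, 287], 0.71), ([196, 270], 0.55)]
top 365.0548721393038 365.0548721393038 255.64245180751408 191.40087566613389 ['pixels', 'fx', 'fy', 'cx', 'cy', 'cam_to_world', 'shot'] [[-0.021, 0.984, -0.179, 0.324], [-1.0, -0.022, -0.003, 0.069], [-0.007, 0.179, 0.984, 1.195], [0.0, 0.0, 0.0, 1.0]]
fixture | [([293, 196], 0.67)]
corner | [([318, 180], 0.57)]
block_tab | [([185, 198], 0.71), ([228, 153], 0.57), ([301, 193], 0.36)]
spanner_mid | [([227, 247], 0.77), ([284, 202], 0.63), ([309, 250], 0.62)]
spanner_eye | [([300, 196], 0.85), ([226, 227], 0.57), ([319, 263], 0.55)]
hook | [([361, 196], 0.77)]
hook_tip | [([390, 203], 0.64)]
hook_seat | [([387, 198], 0.94)]
jar | [([324, 146], 0.62), ([184, 200], 0.26)]
beaker | [([231, 150], 0.77)]
flask | [([136, 206], 0.61)]
fence_x | [([291, 172], 0.8), ([314, 198], 0.62), ([325, 144], 0.34)]
fence_y | [([291, 172], 0.8), ([314, 198], 0.62), ([325, 144], 0.34)]
1.4
```

Run:
```python
import cv2
s=cv2.imread("pics/scene0.png"); t=cv2.imread("pics/top0.png")
cv2.imwrite("pics/a.png",cv2.resize(s[130:380,50:400],None,fx=2.25,fy=2.25,interpolation=cv2.INTER_CUBIC))
cv2.imwrite("pics/b.png",cv2.resize(t[110:290,110:420],None,fx=2.5,fy=2.5,interpolation=cv2.INTER_CUBIC))
```

```text
(no output)
```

View pics/a.png

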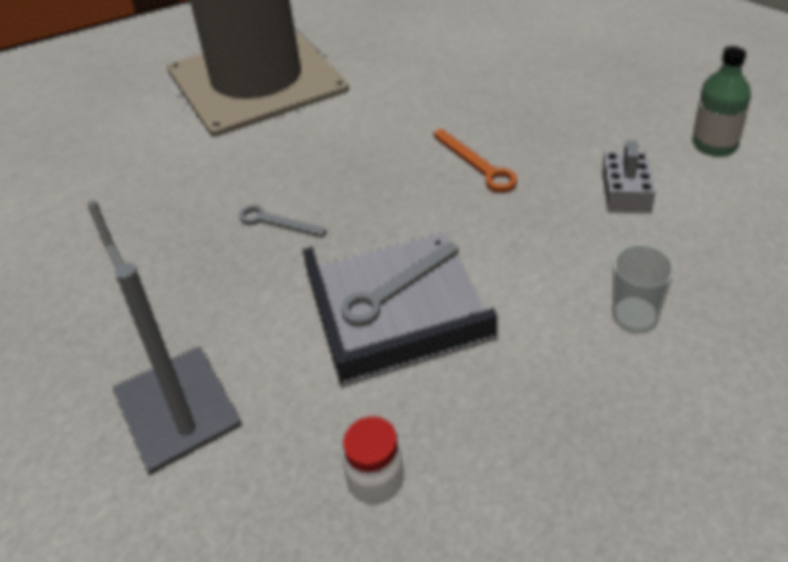

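View pics/b.png

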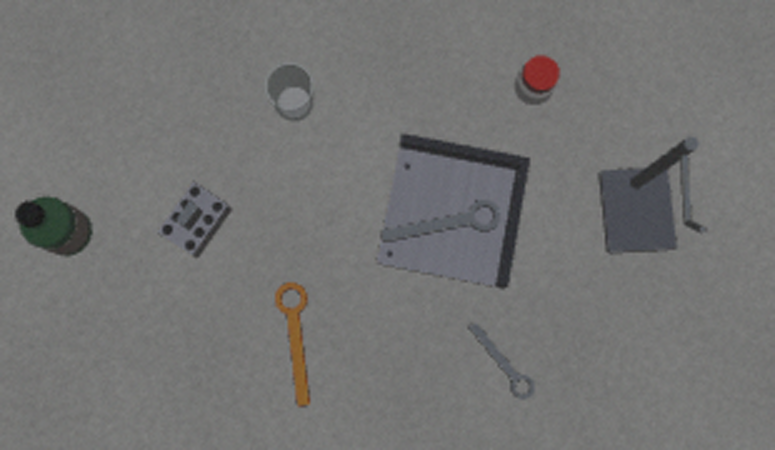

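Three things could pass for the spanner: the orange one (top px 228,250), the small grey one (309,250) and the large grey one lying in the fixture (284,202). The last one fits the description. Next I triangulate and check the known sizes.

```bash
cat > h.py <<'E'
from plant import *
import cv2, numpy as np
from scipy.optimize import least_squares
def ray(p,xy):
    T=np.array(p["cam_to_world"]); d=T[:3,:3]@np.array([(xy[0]-p["cx"])/p["fx"],-(xy[1]-p["cy"])/p["fy"],-1])
    return T[:3,3],d/np.linalg.norm(d)
def onplane(p,xy,z):
    o,d=ray(p,xy); return o+d*(z-o[2])/d[2]
def proj(p,X):
    T=np.array(p["cam_to_world"]); c=T[:3,:3].T@(np.asarray(X)-T[:3,3])
    return np.array([p["cx"]-p["fx"]*c[0]/c[2],p["cy"]+p["fy"]*c[1]/c[2]])
def tri(obs):
    A=np.zeros((3,3));b=np.zeros(3)
    for p,xy in obs:
        o,d=ray(p,xy);M=np.eye(3)-np.outer(d,d);A+=M;b+=M@o
    X=np.linalg.solve(A,b); return X,[np.round(proj(p,X)-xy,1).tolist() for p,xy in obs]
def near(q,p,xy,r=14):
    c=[d for d in pinpoint(q,p) if np.hypot(*(np.array(d["xy"])-xy))<r]
    return (np.array(c[0]["xy"]) if c else None)
E
python3 - <<'E'
from h import *
W={"spanner_mid":((230,251),(284,202),.014),"spanner_eye":((209,268),(300,196),.014),"hook_tip":((91,218),(390,203),.229),"hook_seat":((101,237),(387,198),.189),"hook":((127,310),(361,196),0),
"corner":((207,294),(318,178),.008),"fixture":((226,268),(293,196),0),"block_tab":((332,201),(185,198),.055),"jar":((216,342),(324,146),0),"beaker":((334,269),(231,150),0),"flask":((371,195),(136,206),0)}
acc={k:([],[]) for k in W}
for i in range(3):
    P=[capture("scene"),capture("top")]
    for q,w in W.items():
        for j in (0,1):
            x=near(q,P[j],w[j])
            if x is not None: acc[q][j].append(x)
for q,w in W.items():
    m=[np.mean(a,axis=0) if a else None for a in acc[q]]
    print(q,[len(a) for a in acc[q]],*[None if a is None else np.round(a,1).tolist() for a in m])
    for j in (0,1):
        if m[j] is not None: print("   plane",np.round(onplane(P[j],m[j],w[2]),4))
    if m[0] is not None and m[1] is not None:
        X,r=tri([(P[0],m[0]),(P[1],m[1])]); print("   tri",np.round(X,4),r)
E
```

```text
spanner_mid [3, 3] [231.3, 251.5] [282.4, 203.0]
   plane [ 0.503  -0.0121  0.014 ]
   plane [ 0.4982 -0.0136  0.014 ]
   tri [ 0.4994 -0.0123  0.0107] [[-0.7, 0.1], [-0.5, -0.2]]
spanner_eye [3, 3] [208.9, 268.0] [301.9, 195.2]
   plane [ 0.5203 -0.0844  0.014 ]
   plane [ 0.5228 -0.0786  0.014 ]
   tri [ 0.5216 -0.0815  0.0139] [[1.3, -0.1], [0.9, 0.4]]
hook_tip [3, 3] [91.3, 219.6] [391.9, 201.4]
   plane [ 0.4669 -0.2848  0.229 ]
   plane [ 0.4642 -0.2908  0.229 ]
   tri [ 0.4648 -0.2876  0.229 ] [[-1.8, -0.0], [-1.2, -0.2]]
hook_seat [3, 3] [99.7, 238.8] [385.8, 197.9]
   plane [ 0.4813 -0.2838  0.189 ]
   plane [ 0.4803 -0.2896  0.189 ]
   tri [ 0.4807 -0.2864  0.1899] [[-1.6, 0.0], [-1.1, -0.2]]
hook [3, 3] [125.8, 309.3] [361.3, 195.9]
   plane [ 0.5137 -0.2876  0.    ]
   plane [ 0.5181 -0.2766  0.    ]
   tri [ 5.167e-01 -2.823e-01  3.000e-04] [[2.8, -0.3], [1.8, 0.4]]
corner [3, 3] [206.1, 295.6] [318.4, 177.7]
   plane [ 0.5854 -0.1248  0.008 ]
   plane [ 0.5815 -0.1366  0.008 ]
   tri [ 0.5837 -0.1307  0.0094] [[-2.8, 0.3], [-1.8, -0.7]]
fixture [3, 3] [224.7, 265.2] [288.1, 195.1]
   plane [ 0.5223 -0.043   0.    ]
   plane [ 0.5265 -0.0345  0.    ]
   tri [ 5.245e-01 -3.880e-02  2.000e-04] [[1.9, -0.2], [1.3, 0.6]]
block_tab [3, 3] [331.5, 201.3] [182.8, 198.3]
   plane [0.5268 0.2994 0.055 ]
   plane [0.5143 0.304  0.055 ]
   tri [0.5171 0.3075 0.0446] [[-0.6, 0.1], [-0.4, -0.3]]
jar [2, 3] [216.4, 342.6] [324.7, 144.6]
   plane [ 0.6959 -0.1573  0.    ]
   plane [ 0.698  -0.1653  0.    ]
   tri [ 0.6975 -0.1613  0.0054] [[-1.6, 0.2], [-0.9, -0.3]]
beaker [3, 3] [333.5, 270.6] [228.9, 151.6]
   plane [0.6859 0.1706 0.    ]
   plane [0.6809 0.1609 0.    ]
   tri [6.840e-01 1.652e-01 5.000e-04] [[-2.2, 0.3], [-1.3, -0.9]]
flask [3, 3] [368.2, 196.1] [135.2, 203.0]
   plane [0.5218 0.4636 0.    ]
   plane [0.5114 0.4733 0.    ]
   tri [ 0.5128  0.4766 -0.0111] [[0.2, -0.0], [0.1, 0.1]]
```

```bash
cat > fit.py <<'E'
from h import *
from scipy.ndimage import map_coordinates
from scipy.optimize import minimize
def box(x0,x1,y0,y1,z): 
    c=[(x0,y0,z),(x1,y0,z),(x1,y1,z),(x0,y1,z)]; return [(c[i],c[(i+1)%4]) for i in range(4)]
def circ(x,y,r,z,n=24):
    a=np.linspace(0,2*np.pi,n+1); q=[(x+r*np.cos(t),y+r*np.sin(t),z) for t in a]; return list(zip(q[:-1],q[1:]))
M={"fixture":box(-.085,.085,-.085,.085,0.008)[:1]+box(-.085,.085,-.085,.085,0.008)[3:]+box(.073,.085,-.085,.085,.04)+box(-.085,.073,.073,.085,.04),
"block":box(-.04,.04,-.028,.028,.036)+box(-.04,.04,-.028,.028,0),
"hook":box(-.055,.055,-.045,.045,.012),
"spanner":circ(.065,0,.021,.02)+circ(.065,0,.013,.02)+[((-.072,y,.02),(.045,y,.02)) for y in(-.008,.008)]+[((-.072,-.008,.02),(-.072,.008,.02))]}
def pts(name,v,step=.003):
    c,s=np.cos(v[2]),np.sin(v[2]); out=[]
    for a,b in M[name]:
        a,b=np.array(a),np.array(b); n=max(2,int(np.linalg.norm(b-a)/step))
        out+= [a+(b-a)*t for t in np.linspace(0,1,n)]
    o=np.array(out); return np.c_[v[0]+c*o[:,0]-s*o[:,1],v[1]+s*o[:,0]+c*o[:,1],o[:,2]]
def projn(p,X):
    T=np.array(p["cam_to_world"]); c=(X-T[:3,3])@T[:3,:3]
    return np.c_[p["cx"]-p["fx"]*c[:,0]/c[:,2],p["cy"]+p["fy"]*c[:,1]/c[:,2]]
def gmag(p,s):
    g=cv2.GaussianBlur(p["pixels"].astype(np.float32),(0,0),s)
    return np.sqrt(sum(cv2.Sobel(g[:,:,k],5,1,0)**2+cv2.Sobel(g[:,:,k],5,0,1)**2 for k in range(3)))
def fit(name,v0,P):
    v=np.array(v0,float); 
    for s in (2.0,1.0):
        G=[gmag(p,s) for p in P]; G=[np.sqrt(g/g.max()) for g in G]
        def f(d):
            w=v+d*np.array([.01,.01,.1]); X=pts(name,w)
            return -np.mean([map_coordinates(g,projn(p,X)[:,::-1].T,order=1).mean() for g,p in zip(G,P)])
        sim=np.array([[0,0,0],[.6,0,0],[0,.6,0],[0,0,1.]])-.15
        r=minimize(f,np.zeros(3),method="Nelder-Mead",options=dict(initial_simplex=sim*(1 if s==2 else .4),xatol=.005,fatol=1e-6,maxiter=300))
        v=v+r.x*np.array([.01,.01,.1])
    return v,-r.fun
E
python3 - <<'E'
from fit import *
P=[capture("scene"),capture("top")]
I={"fixture":(.5245,-.0388,-1.74),"block":(.517,.302,-.79),"hook":(.5167,-.2823,.08),"spanner":(.5006,-.016,-1.26)}
B={}
for n,v in I.items():
    starts=[v] if n!="block" else [v,(v[0],v[1],v[2]+1.57)]
    best=max((fit(n,s,P) for s in starts),key=lambda r:r[1]); B[n]=best[0]
    print(n,np.round(best[0],4),round(best[1],3),*[np.round(fit(n,best[0],[p])[0],4) for p in P])
ims=[]
for p,(r0,r1,c0,c1) in zip(P,[(190,340,60,360),(130,230,150,400)]):
    k=800//(c1-c0); k=2.66 if c1-c0==300 else 3.2
    im=cv2.resize(p["pixels"][r0:r1,c0:c1],None,fx=k,fy=k,interpolation=cv2.INTER_CUBIC)
    for n,v in B.items():
        for a in projn(p,pts(n,v,.006)): cv2.circle(im,tuple(int(round(t)) for t in ((a[0]+.5-c0)*k,(a[1]+.5-r0)*k)),1,(0,255,0),-1)
    ims.append(im)
w=min(i.shape[1] for i in ims); 
cv2.imwrite("pics/c.png",np.vstack([i[:300 if j else 290,:w] for j,i in enumerate(ims)]))
E
```

```text
fixture [ 0.5238 -0.0396 -1.7893] 0.58 [ 0.5258 -0.0405 -1.7911] [ 0.5229 -0.0386 -1.7885]
block [ 0.5219  0.2942 -0.6056] 0.556 [ 0.5195  0.2943 -0.6456] [ 0.5225  0.294  -0.5986]
hook [ 0.5283 -0.2842  0.0351] 0.567 [ 0.5302 -0.2843  0.0309] [ 0.5237 -0.2838  0.0325]
spanner [ 0.5064 -0.0164 -1.3903] 0.433 [ 0.5066 -0.0169 -1.3842] [ 0.5145 -0.0577 -1.373 ]
```

View pics/c.png

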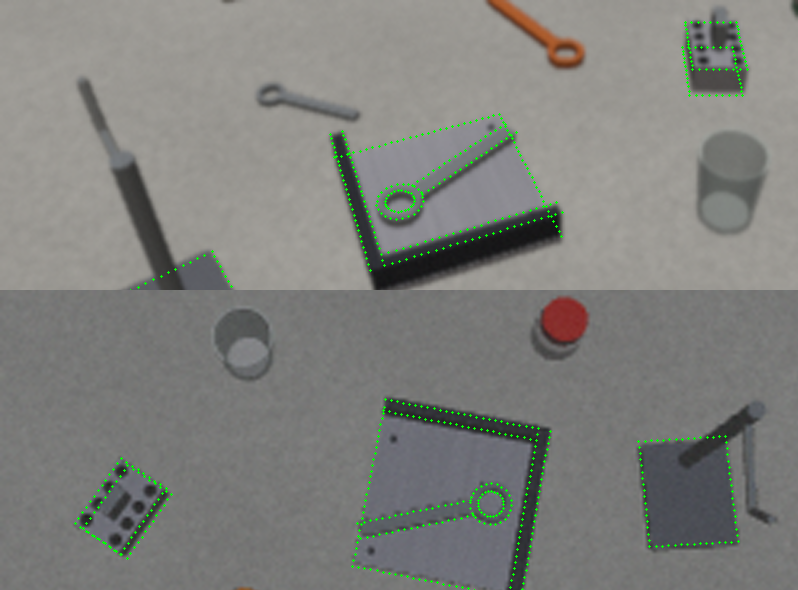

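The overlay fits the fixture, block and large grey spanner. Foot overlay is also good, and the hook tip shows at about top (391,201) and scene (91,220), which agrees with the networks. Next I check the IK for both flips.

```bash
cat >> h.py <<'E'
def spR(psi,al,f=1):
    c,s=np.cos,np.sin
    sx=np.array([c(al)*c(psi),c(al)*s(psi),s(al)]); sy=np.array([-s(psi),c(psi),0]); sz=np.cross(sx,sy)
    return np.c_[f*sx,-f*sy,-sz], sx
G=.004   # TCP beyond spanner's mid-plane
def hang(eye,psi,al,f,L=.065):
    R,sx=spR(psi,al,f); return np.array(eye)-L*sx+G*R[:,2],R
TIP=np.array([.4648,-.2876,.229])
E
python3 - <<'E'
from h import *
for f in (1,-1):
    R,_=spR(-1.39,0,f); q=inverse_kinematics([.5064,-.0164,.01],R); print("pick",f,None if q is None else np.round(q,2))
    for psi in (.04,-.3):
        for al in (.3,.7,1.05):
            e=TIP+[-.01,0,.03] if al<.5 else TIP+[.014,0,-.045]
            q=inverse_kinematics(*hang(e,psi,al,f)); print(psi,al,None if q is None else np.round(q,2))
for y in (-.6056+np.pi/2,-.6056-np.pi/2): # block: jaws along block y
    for yy in (y-np.pi/2,):
        R=np.c_[[np.cos(yy),np.sin(yy),0],[np.sin(yy),-np.cos(yy),0],[0,0,-1]]
        q=inverse_kinematics([.522,.294,.04],R); print("block",None if q is None else np.round(q,2))
for k in range(4):
    yy=-1.7893+k*np.pi/2
    R=np.c_[[np.cos(yy),np.sin(yy),0],[np.sin(yy),-np.cos(yy),0],[0,0,-1]]
    q=inverse_kinematics([.56,-.07,.05],R); print("fix",k,None if q is None else np.round(q,2))
E
```

```text
pick 1 None
0.04 0.3 [-0.92 -0.4   1.99  0.25  1.38  0.58]
0.04 0.7 [-1.13 -0.42  2.32  0.75  1.07  0.08]
0.04 1.05 [-1.31 -0.25  2.43  1.23  1.11 -0.47]
-0.3 0.3 [-0.82 -0.51  2.07  0.15  1.32  1.04]
-0.3 0.7 [-0.95 -0.7   2.49  0.55  0.84  0.65]
-0.3 1.05 None
pick -1 [-0.13  0.11  1.94 -0.    1.09 -0.31]
0.04 0.3 [-0.92 -0.4   1.99  0.25  1.38 -2.56]
0.04 0.7 None
0.04 1.05 None
-0.3 0.3 [-0.82 -0.51  2.07  0.15  1.32 -2.11]
-0.3 0.7 [-0.95 -0.7   2.49  0.55  0.84 -2.49]
-0.3 1.05 None
block [ 0.43  0.3   1.66 -0.    1.18  2.6 ]
block [ 0.43  0.3   1.66 -0.    1.18 -0.54]
fix 0 None
fix 1 [-0.22  0.2   1.76 -0.    1.19  1.57]
fix 2 [-0.22  0.2   1.76 -0.    1.19  0.  ]
fix 3 [-0.22  0.2   1.76 -0.    1.19 -1.57]
```

Run:
```python
from h import *
e=TIP+[.014,0,-.045]
for psi in (0.04,-.15,-.3,-.5,-.7,-.9,-1.1):
    o=[]
    for al in (.3,.5,.6,.7,.8,.9,1.,1.1):
        q=inverse_kinematics(*hang(e,psi,al,-1)); o.append("--" if q is None else "%.1f/%.1f/%.1f"%(q[1],q[2],q[5]))
    print(psi,o)
```

```text
0.04 ['-0.3/2.1/-2.6', '--', '--', '--', '--', '--', '--', '-0.2/2.4/2.6']
-0.15 ['-0.4/2.1/-2.3', '-0.5/2.3/-2.5', '-0.5/2.4/-2.6', '--', '--', '--', '--', '--']
-0.3 ['-0.4/2.1/-2.1', '-0.6/2.3/-2.2', '-0.6/2.4/-2.4', '-0.7/2.5/-2.5', '--', '--', '--', '--']
-0.5 ['-0.4/2.1/-1.8', '-0.6/2.3/-1.9', '-0.7/2.4/-1.9', '--', '--', '--', '--', '--']
-0.7 ['-0.4/2.1/-1.5', '-0.6/2.3/-1.4', '-0.7/2.4/-1.4', '--', '--', '--', '--', '--']
-0.9 ['-0.4/2.1/-1.2', '-0.5/2.3/-1.0', '-0.6/2.4/-0.9', '-0.6/2.4/-0.8', '--', '--', '--', '--']
-1.1 ['-0.3/2.1/-0.9', '-0.4/2.2/-0.7', '-0.4/2.3/-0.5', '-0.4/2.3/-0.4', '-0.4/2.4/-0.2', '-0.4/2.4/0.0', '-0.3/2.4/0.3', '--']
```

Run:
```python
from h import *
R0=current_orientation(); p=np.array(current_tool_pos())
R,_=spR(-1.39,0,-1); X=np.array([.5064,-.0164,0])
move_gripper(.05,80)
movep([.15,-.55,.42],R0); movep(X+[0,0,.38],R); movep(X+[0,0,.07],R)
print(current_clock(), current_tool_pos())
print(movel(X+[0,0,.0105],velocity=.06,f_stop=8), current_tool_pos())
move_gripper(0.0,80); print("w",current_grip_width(),current_force())
movel(X+[0,0,.12],velocity=.12)
f=-1; e=TIP+[-.012,0,.05]
movel(X+[0,0,.34],velocity=.25)
print("w",current_grip_width(),current_clock())
movep(*hang(e+[0,0,.04],-.3,.35,f))
P=[capture("scene"),capture("top")]
for c,p in zip("st",P):
    cv2.imwrite(f"pics/d{c}.png",p["pixels"])
    print([(np.round(d["xy"],1).tolist(),round(d["conf"],2)) for d in pinpoint("spanner_eye",p)], proj(p,e+[0,0,.04]).round(1),proj(p,TIP).round(1))
print("w",current_grip_width(),current_clock(), current_force())
im=np.hstack([cv2.resize(p["pixels"][a:a+140,b:b+130],None,fx=3,fy=3,interpolation=cv2.INTER_CUBIC) for p,(a,b) in zip(P,[(140,30),(140,310)])])
cv2.imwrite("pics/d.png",im)
```

```text
9.8083 [ 0.50800109 -0.0167623   0.07176798]
False [ 0.50686144 -0.01643497  0.01096867]
w 0.013795668937318898 [-1.07541634  0.48495996  5.78014799]
w 0.013563519504374264 13.4667
[([71.8, 178.8], 0.77), ([160.7, 224.1], 0.69), ([271.3, 209.3], 0.64), ([100.3, 240.0], 0.27)] [ 72.8 177.9] [ 89.5 219.5]
[([401.1, 197.1], 0.89), ([225.7, 226.6], 0.71), ([321.9, 264.0], 0.68)] [404.3 200.5] [390.7 201.2]
w 0.013586738485458317 15.25 [ 0.18831119 -0.9690865  -0.60902042]
```

View pics/d.png

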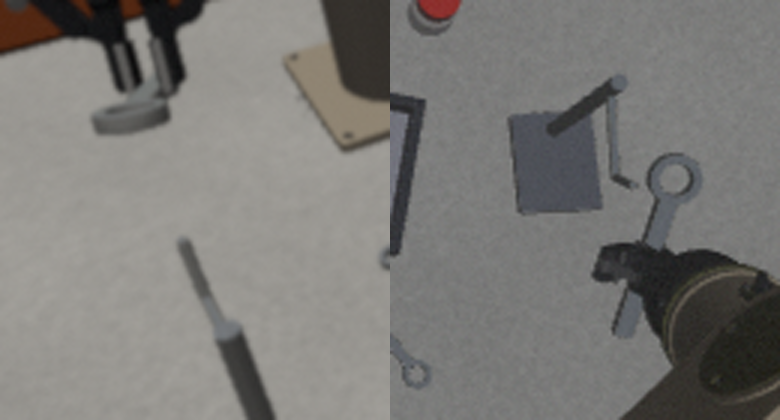

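Run:
```python
from h import *
f=-1; T=TIP+[0,.002,0]; psi=-.3
H=lambda e,al: hang(e,psi,al,f,.068)
movel(*H(T+[-.008,0,.03],.35),velocity=.1)
P=[capture("scene"),capture("top")]
im=np.hstack([cv2.resize(p["pixels"][a:a+100,b:b+100],None,fx=4,fy=4,interpolation=cv2.INTER_CUBIC) for p,(a,b) in zip(P,[(170,40),(150,340)])])
cv2.imwrite("pics/e.png",im)
for p in P: print([(np.round(d["xy"],1).tolist(),round(d["conf"],2)) for d in pinpoint("spanner_eye",p)][:1], proj(p,T+[-.008,0,.03]).round(1))
print(current_force(),current_clock())
```

```text
[([85.6, 209.2], 0.77)] [ 84.8 204.8]
[([395.1, 199.6], 0.79)] [394.3 202.6]
[ 1.07247073  0.1798767  -1.55390888] 16.2083
```

View pics/e.png

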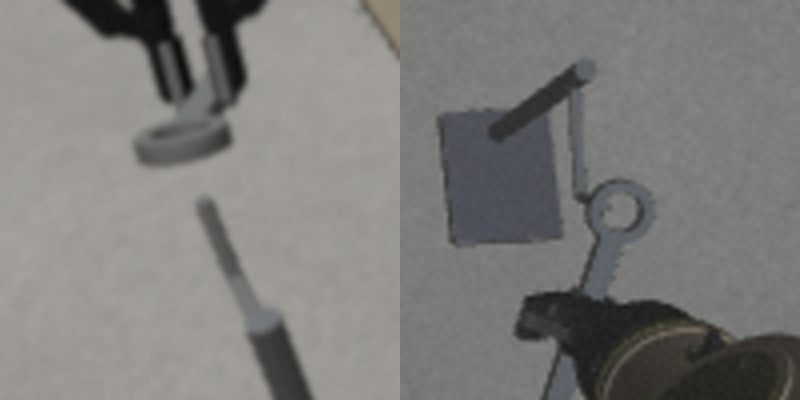

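Run:
```python
from h import *
f=-1; T=TIP+[0,.003,0]; psi=-.3
H=lambda e,al: hang(e,psi,al,f,.068)
s=movel(*H(T+[.002,0,-.005],.35),velocity=.06,f_stop=8); print(s,current_force())
if not s:
    s=movel(*H(T+[.010,0,-.034],.35),velocity=.06,f_stop=8); print(s,current_force())
print(current_tool_pos(),H(T+[.010,0,-.034],.35)[0],current_clock())
P=[capture("scene"),capture("top")]
im=np.hstack([cv2.resize(p["pixels"][a:a+100,b:b+100],None,fx=4,fy=4,interpolation=cv2.INTER_CUBIC) for p,(a,b) in zip(P,[(180,50),(150,340)])])
cv2.imwrite("pics/f.png",im)
```

```text
False [ 0.29720568 -0.15520952 -1.17600195]
False [-0.42158978  0.19928233 -1.03075308]
[ 0.41503979 -0.26598365  0.1676955 ] [ 0.41508597 -0.26612829  0.16792546] 17.6167
```

View pics/f.png

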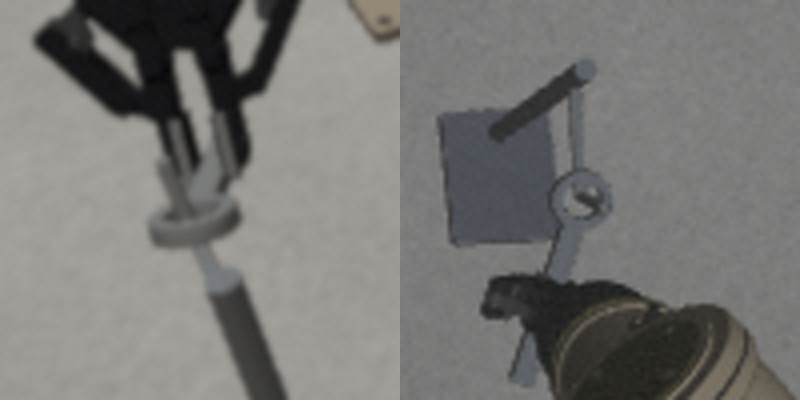

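The tip is clearly through the hole in both views. Next: tilt, release and back off.

Run:
```python
from h import *
f=-1; T=TIP+[0,.003,0]; psi=-.3
H=lambda e,al: hang(e,psi,al,f,.068)
pos,R=H(T+[.009,0,-.042],.6)
print(movel(pos,R,velocity=.05,f_stop=10),current_force())
move_gripper(.045); pause(.3)
R=np.array(current_orientation()); p=np.array(current_tool_pos())
movel(p-.09*R[:,2],velocity=.12); pause(.6)
P=[capture("scene"),capture("top")]
for p in P: print([(np.round(d["xy"],1).tolist(),round(d["conf"],2)) for d in pinpoint("spanner_eye",p)][:3])
im=np.hstack([cv2.resize(p["pixels"][a:a+100,b:b+100],None,fx=4,fy=4,interpolation=cv2.INTER_CUBIC) for p,(a,b) in zip(P,[(190,60),(150,340)])])
cv2.imwrite("pics/g.png",im); print(current_clock(),current_tool_pos())
```

```text
False [-2.53507583  0.80863906  1.36754211]Traceback (most recent call last):
  File "<stdin>", line 8, in <module>
plant.IKError: the arm cannot follow that straight line within its joint ranges
```

Run:
```python
from h import *
R=np.array(current_orientation()); p=np.array(current_tool_pos())
for d in (-.06*R[:,2],-.03*R[:,2],np.array([-.02,.01,.06]),np.array([0,0,.07])):
    try: movel(p+d,velocity=.12); print("ok",d); break
    except IKError as e: print(e)
pause(.3)
P=[capture("scene"),capture("top")]
for p in P: print([(np.round(d["xy"],1).tolist(),round(d["conf"],2)) for d in pinpoint("spanner_eye",p)][:3])
im=np.hstack([cv2.resize(p["pixels"][a:a+100,b:b+100],None,fx=4,fy=4,interpolation=cv2.INTER_CUBIC) for p,(a,b) in zip(P,[(190,60),(150,340)])])
cv2.imwrite("pics/g.png",im); print(current_clock(),current_tool_pos(),current_force(),current_grip_width())
```

```text
ok [-0.0323605   0.01000732  0.04952425]
[([271.1, 207.8], 0.7), ([161.6, 227.8], 0.68), ([96.8, 244.2], 0.58)]
[([382.3, 195.0], 0.54), ([226.6, 229.7], 0.51), ([319.5, 263.9], 0.5)]
20.2 [ 0.38997636 -0.25853326  0.19452041] [-0.12442615  0.49045713 -0.08750425] 0.044652654209497
```

View pics/g.png

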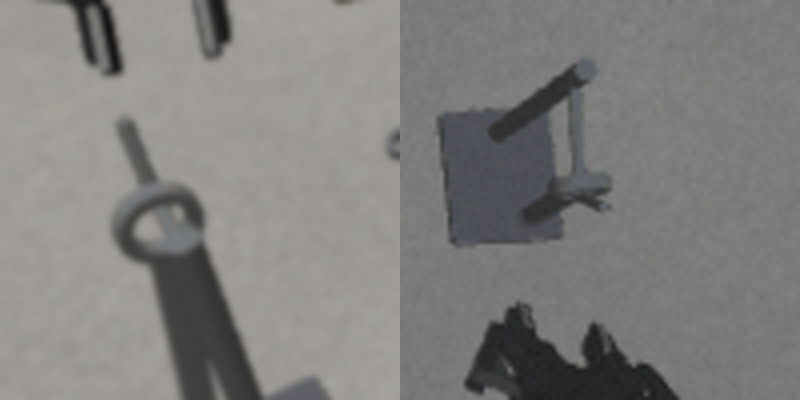

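The spanner hangs upright by its eye with the gripper clear. Now the block.

```bash
cat >> h.py <<'E'
def dn(yy): return np.c_[[np.cos(yy),np.sin(yy),0],[np.sin(yy),-np.cos(yy),0],[0,0,-1]]
FX,FY,FW=.5238,-.0396,-1.7893
def fx(u,v,z):
    c,s=np.cos(FW),np.sin(FW); return np.array([FX+c*u-s*v,FY+s*u+c*v,z])
KW=FW+1.5*np.pi
E
python3 - <<'E'
from h import *
B=np.array([.522,.295,0]); R=dn(-.6056+np.pi)
movep([.42,-.15,.34],dn(KW))
move_gripper(.06,80)
movep(B+[0,0,.22],R); movep(B+[0,0,.10],R)
print(current_clock(),current_tool_pos())
print(movel(B+[0,0,.0395],velocity=.06,f_stop=6),current_tool_pos(),current_force())
move_gripper(0,80); print("w",current_grip_width(),current_force())
movel(B+[0,0,.14],velocity=.12)
print("w",current_grip_width(),current_force(),current_clock())
movep(fx(.030,.018,.14),dn(KW))
P=[capture("scene"),capture("top")]
im=np.hstack([cv2.resize(p["pixels"][a:a+130,b:b+130],None,fx=3,fy=3,interpolation=cv2.INTER_CUBIC) for p,(a,b) in zip(P,[(190,150),(130,250)])])
cv2.imwrite("pics/i.png",im); print(current_clock(),current_tool_pos())
E
```

```text
23.5833 [0.5226538 0.2945405 0.1010448]
False [0.52244163 0.29519941 0.04007049] [-0.2157511  -0.02667844  0.8871648 ]
w 0.012700585286547356 [1.35468969 1.276655   0.79042578]
w 0.013115826457661831 [-1.32010774 -0.72844422 -3.20381112] 26.2167
27.6917 [ 0.5350544  -0.07171568  0.13988127]
```

View pics/i.png

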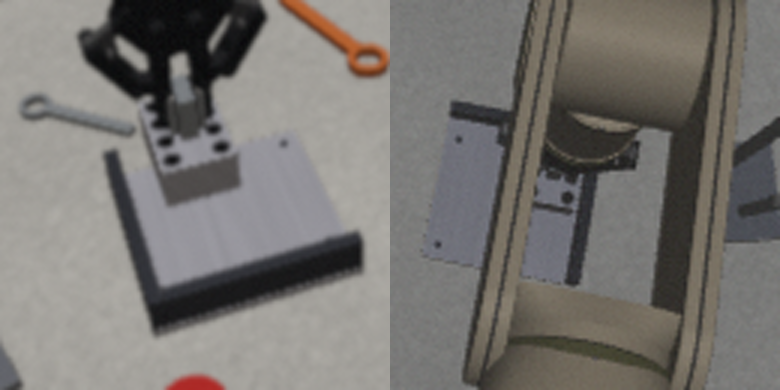

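Run:
```python
from h import *
c,s=np.cos(FW),np.sin(FW); ux=np.array([c,s,0]); uy=np.array([-s,c,0])
def F(t):
    f=np.array(current_force()); p=np.array(current_tool_pos())-fx(0,0,0)
    print(t,"F local",np.round([f@ux,f@uy,f[2]],1),"p local mm",np.round([p@ux*1e3,p@uy*1e3,p[2]*1e3],1),"t",current_clock())
movel(fx(.030,.018,.062),velocity=.12)
F("pre"); print(movel(fx(.030,.018,.042),velocity=.03,f_stop=6)); F("down")
z=current_tool_pos()[2]
print(movel(fx(.060,.018,z),velocity=.03,f_stop=12)); F("x")
p=np.array(current_tool_pos()); 
print(movel(p+.03*uy,velocity=.03,f_stop=12)); F("y")
pause(.5); F("hold")
```

```text
pre F local [ 0.4  0.1 -3. ] p local mm [29.9 18.7 62.8] t 28.4917
True
down F local [-0.5 -0.6  4.5] p local mm [29.6 18.2 47.4] t 29.0083
True
x F local [-2.3 -0.3  2.8] p local mm [45.2 18.  47.4] t 29.6333
True
y F local [ 0.  -2.9  6.9] p local mm [45.2 36.8 47.5] t 30.3167
hold F local [-0.3 -2.2  5.8] p local mm [45.2 36.7 47.5] t 30.8167
```

Both fences have been found (45.2, 36.7 mm). Stopping on force relaxes the push, so I press in with small over-travel steps.

Run:
```python
from h import *
c,s=np.cos(FW),np.sin(FW); ux=np.array([c,s,0]); uy=np.array([-s,c,0])
def F():
    f=np.array(current_force()); p=np.array(current_tool_pos())-fx(0,0,0)
    print("F local",np.round([f@ux,f@uy,f[2]],1),"p",np.round([p@ux*1e3,p@uy*1e3,p[2]*1e3],1),"t",round(current_clock(),2))
    return -f@ux,-f@uy
dx=dy=0.; 
for i in range(14):
    a,b=F()
    if a>18 and b>18: break
    if a<=18: dx+=.0015
    if b<=18: dy+=.0015
    movel(fx(.0452+dx,.0367+dy,.0468),dn(KW),velocity=.03); pause(.15)
print(dx,dy)
pause(.5);F(); print(current_wrist_torque(),current_grip_width())
P=[capture("scene"),capture("top")]
for p in P: print([(np.round(d["xy"],1).tolist(),round(d["conf"],2)) for d in pinpoint("block_tab",p)][:2])
im=np.hstack([cv2.resize(p["pixels"][a:a+130,b:b+130],None,fx=3,fy=3,interpolation=cv2.INTER_CUBIC) for p,(a,b) in zip(P,[(190,60),(210,150)][:1]*1+[(130,300)])])
im2=cv2.resize(P[0]["pixels"][220:320,150:280],None,fx=6,fy=6,interpolation=cv2.INTER_CUBIC)
cv2.imwrite("pics/j.png",im); cv2.imwrite("pics/k.png",im2)
```

```text
F local [-0.3 -2.2  5.8] p [45.2 36.7 47.5] t 30.82
F local [ -9.1 -12.6  16.8] p [45.3 36.9 47.5] t 31.22
F local [-16.3 -21.1  25.5] p [45.3 36.9 47.5] t 31.62
F local [-23.6 -20.8  25.8] p [45.4 36.9 47.5] t 32.02
0.0045000000000000005 0.003
F local [-22.2 -19.8  26.5] p [45.4 36.9 47.5] t 32.52
[ 3.99809176  2.06280371 -0.12697261] 0.013185940253998439
[([207.5, 264.6], 0.6)]
[([304.9, 186.2], 0.52), ([361.0, 197.7], 0.22)]
```

View pics/k.png

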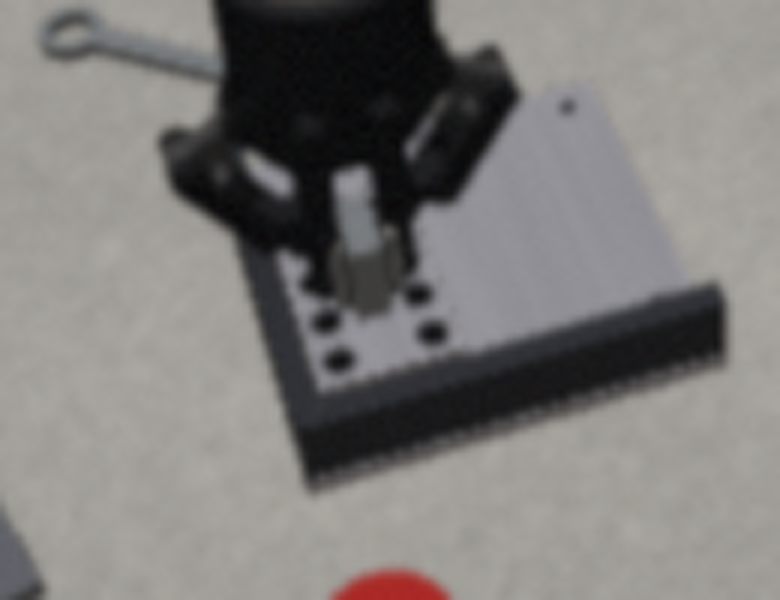

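View pics/j.png

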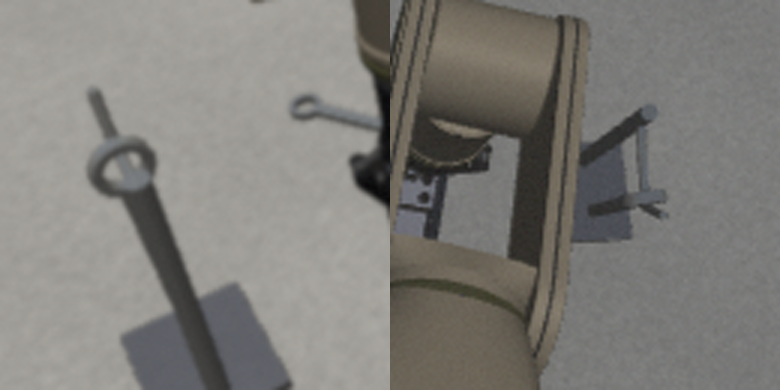

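Run:
```python
from h import *
f=np.array(current_force()); c,s=np.cos(FW),np.sin(FW)
print(np.round([f@[c,s,0],f@[-s,c,0],f[2]],1),current_grip_width(),current_clock()); sign_off(); print("done")
```

```text
[-23.4 -21.3  25.9] 0.013132292386953494 32.7167
the job is handed in; nothing more can be done
done
```

The spanner is on the hook and the block is held pressed into the corner for you to clamp. I handed the job in at 32.7 s of the allowed 72 s; `sign_off` gives no verdict.

- **Spanner:** I took the large grey one lying in the fixture, lowered its eye over the hook tip and let go. It hangs upright by its eye on the bar, and the last picture before hand-in still showed it there.
- **Block:** I gripped it by the tab, set it on the plate and slid it against each fence in turn, then pushed further in.
    - **Forces:** the wrist sensor read about 23 N towards fence_x, 21 N towards fence_y and 26 N downward. Friction on the plate takes some of the sideways push, so the fences feel a little less.
    - **Fit:** in the last picture the block sits square in the corner with no visible gaps.
- **Bystanders:** no arm path went near the jar, beaker or bottle. I did not measure them again at the end.

**Disagreements:**
- The first attempt to back away after releasing the spanner was refused by the arm's limits. A shorter retreat worked, and nothing was touched.
- At the fence_y contact the tool stood about 4 mm further along than I had computed. I put this down to an off-centre grip on the tab, or a small error in the measured fixture position. The tab's distance from the fences depends only on the block's size, so this does not change the result.

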